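Make up two terrain kits for the next game

TASK

Make up the two terrain kits: the tray with two pockets gets the tall rock spire and the high ruined wall, and the tray with three pockets gets the short rock spire, the round tower and the hooded statue. Stand each piece upright on the floor of a pocket of its own, any pocket of the right tray, and let go of it. Leave the low ruined wall, which is spare, where it stands.

Things in the scene. Friction and masses are not known exactly. Their poses are not given: they have to be found in the camera images.
- spire_tall_c (a point): The tall rock spire, loose grey resin, 95 mm high: a round pillar 24 mm in diameter on a round foot 36 mm across and 6 mm high, with small shards around its lower third. Grip the round pillar from above, at any yaw. Origin at its centre, half-way up, z up.
- spire_short_c (a point): The short rock spire, loose grey resin, 60 mm high: the same shape as the tall one, pillar 24 mm in diameter, round foot 36 mm across. Grip the pillar from above in its upper half, at any yaw. Origin at its centre, half-way up, z up.
- ruin_high_c (a point): The high ruined wall, loose grey resin, 62 mm high: a straight wall 58 mm long (its x axis) and 12 mm thick (its y axis), on a flat foot 66 x 32 mm, 5 mm high. Its top is level from the -x end to the middle, then steps down to 51 and 40 mm at the +x end. Grip it across its 12 mm thickness near its centre. Origin at its centre, half-way up, z up.
- tower_c (a point): The round tower, loose grey resin, 62 mm high, 43 mm in diameter over its whole height, with six battlements (8 mm high) around the flat top. Grip it across its diameter, in its upper half, at any yaw. Origin at its centre, half-way up, z up.
- statue_c (a point): The hooded statue, loose grey resin, 70 mm high: a round robe 26 mm in diameter from 5 to 46 mm above its underside, narrower shoulders and a ball-shaped head above; square plinth 38 x 38 mm and 5 mm high. Grip the robe between half-way up and the shoulders, at any yaw. Origin at its centre, half-way up, z up.
- ruin_low_c (a point): The low ruined wall, the spare piece, loose grey resin, only 28 mm high, same foot (66 x 32 mm) as the high one. It stays where it stands. Origin at its centre, half-way up, z up.
- tray_two: Black foam tray with two pockets, fixed: 208 mm long (its x), 76 mm wide (y). Walls 8 mm thick, 12 mm high from its underside; pocket floors 3 mm above its underside. Pockets 92 (x) by 60 mm (y), centred at x = -50 and +50 mm, y = 0. The high wall fits only lengthwise, its x along the tray's, either way round. Origin: centre of the underside, on the board (4 mm above the table); z up.
- tray_three: Black foam tray with three pockets, fixed: 208 mm long (its x), 76 mm wide (y). Walls 8 mm thick, 12 mm high from its underside; pocket floors 3 mm above its underside. Pockets 59 (x) by 60 mm (y), centred at x = -66.7, 0, +66.7 mm, y = 0. Origin: centre of the underside, on the board (4 mm above the table); z up. Between the pieces stand a few bystanders lower than 30 mm.
Not all that is in view belongs to the job. What is shaped like the part that bears statue_c but orange or turquoise is not meant.

How it is judged:
By the outcome, as a careful person would: the job done as asked, in the order asked, and still so for the second after the job is handed in, with the robot touching nothing.
It also fails if it takes over 120 s, if anything falls off the work surface, if the arm or the gripper's body presses on something with over 40 N, if the wrist force passes 120 N, or if a joint passes its speed limit or range.

ROBOT

A 7-joint arm with a two-finger parallel gripper is mounted at the origin on the work surface. World frame = base frame: x ahead of the robot, y to its left, z up, the work surface at z = 0. Lengths are in m, angles in rad, forces in N, time in s.
With the tool pointing down it reaches from about 0.425 to 0.925 m from the base axis. Payload 6.8 kg.
Tool frame: the origin (TCP) lies midway between the tips of the shut fingers; the grasp point (between the pads) lies 19 mm behind it; z points along the fingers, y is the direction in which the jaws open and shut (so a half turn about z gives the same grasp; the last joint's range is limited). The gripper opens to 85 mm and grips with 20 to 120 N. Pads are 22 mm wide; open, the fingers measure 114 mm over their backs; the gripper's body (76 mm by 85 mm) begins 54 mm behind the grasp point. The pads swing forward as they close: fully open they stand 13 mm farther back than shut.
Start: joints at [-1.431, 0.477, 0.022, 1.555, -0.011, 1.109, -0.083], TCP at [0.166, 0.654, 0.231] pointing down, gripper open.
Joint ranges: [-2.96, 2.96], [-0.34, 2.1], [-1.41, 1.46], [0.24, 2.44], [-1.37, 4.51], [0.17, 1.92], [-2.96, 2.96]. Speed limits (rad/s): [2.39, 2.39, 3.14, 3.14, 3.14, 3.14, 3.14].

INTERFACE

Orientations are given as a rotation vector (axis times angle).
In Python, from bench import r gives the robot as it stands. The module is installed in compiled form; this text tells all that it offers.
- The arm moves only by the tool apply_moves, never from a script. Its argument "plan" is a list that holds one entry, the list of rows, each a list of 7 numbers: the turn, a rotation vector about the tool's x, y, z scaled (see below), then the shift along the tool's x, y, z scaled (see below), then the closure, from -1 (fully open) to 1 (shut). In form: [[[wx, wy, wz, tx, ty, tz, grip], ...]]. A call has 1 to 12 rows; each row is the pose to reach, as a shift and turn from the pose commanded when the call began, along the tool's axes at that moment, turning the shorter way round; what a row does not reach only later rows make up. The controller multiplies each number of a shift by 0.4 m and each number of a turn by 180 degrees. A row lasts 1/12 s, in which the tool goes at most 41.7 mm and 7.16 degrees, less where a joint would pass 70% of its speed; a pose out of reach is approached as far as the arm can. A call with a number of a shift or a turn outside -1 to 1 is refused whole. A call with a gripper value outside its range is refused whole. The fingers move at their own pace and stop on an object; "force" is the grip in N (left out, the last holds). Time passes only in rows, so rows that repeat a pose let the fingers close. It gives the time, the measured TCP pose, the force and the opening at its end, in the units of the state.
- r.get_obs(): the state, without advancing time (a new reading comes with each control period).
- r.grab_frame(name): name is "side" or "top" or "wrist"; returns a dict with "pixels" (400x640x3 uint8, blue, green, red), "fx", "fy", "cx", "cy" (pixels), "pose" (4x4, takes a point from camera to world coordinates). Camera axes: x right, y up, looking along -z (the intrinsics and any distortion apply to the point x, -y, -z); pixel columns grow to the right and rows downward; lengths in m; the calibration is good to about 2 mm. A picture is of the moment at which its call begins. There is no depth.
- r.hand_in(): hands the job in, once; it reports no verdict.
The state is a dict: "clock": time; "joints": joint angles; "qvel": joint speeds; "tau": joint torques, N m; "tcp_pos": TCP position; "orientation": TCP orientation; "contact_force": force on the tool from outside, world axes, zero at the start; "moment": the same for the moment, N m; "grip_width": finger opening in m.
Only numpy, scipy, OpenCV 4.12 (cv2) and the standard library are available. Lean on these libraries where they do the work, as an engineer would, in place of code of your own. Each camera call takes 0.05 s, during which the arm holds its last target. There are 200 camera calls.

## Working session

There is one attempt and no reset: what is moved stays moved. The work goes in short steps, Python scripts to look and compute and a tool call to move; the robot and the scene stay as the last step left them, time stands still between calls to the robot, and variables do not carry over. Pictures are saved under pics/ and viewed, on a budget of 14 in all, crops included, one or two more only if the job needs it, and the job is handed in when it is done.

Besides the shell and the picture viewer there is one more tool, called after ">>>" as name(argument=value, ...) on one line, values as JSON. apply_moves: Moves the arm, as the interface text tells. Its arguments: {"type":"object","properties":{"plan":{"type":"array","items":{"type":"array","items":{"type":"array","items":{"type":"number","minimum":-1,"maximum":1}}}},"force":{"type":"number"}},"required":["plan"]}

```bash
mkdir -p pics; python3 - <<'E'
from bench import r
import cv2,numpy as np
o=r.get_obs();print({k:np.round(v,3) for k,v in o.items()})
for n in ("top","side"):
    f=r.grab_frame(n);cv2.imwrite(f"pics/{n}0.png",f["pixels"]);print(n,{k:(np.round(v,4).tolist()) for k,v in f.items() if k!="pixels"})
E
```

```text
{'clock': np.float64(0.0), 'joints': array([-1.431,  0.478,  0.022,  1.556, -0.012,  1.109, -0.083]), 'qvel': array([-0.001,  0.   , -0.   ,  0.001,  0.001,  0.002, -0.001]), 'tau': array([-1.0000e-03, -5.9646e+01,  1.6070e+00, -2.8120e+01,  1.2000e-02,
        1.0000e-02,  0.0000e+00]), 'tcp_pos': array([0.165, 0.654, 0.23 ]), 'orientation': array([-3.880e-01, -3.117e+00,  3.000e-03]), 'contact_force': array([ 0.318, -0.024,  1.217]), 'moment': array([ 0.02 ,  0.009, -0.014]), 'grip_width': np.float64(0.085)}
top {'fx': 454.4438, 'fy': 454.4438, 'cx': 320.1745, 'cy': 193.1507, 'pose': [[0.0233, 0.9897, -0.1412, 0.3177], [-0.9997, 0.0236, -0.0001, 0.0132], [0.0032, 0.1411, 0.99, 1.2244], [0.0, 0.0, 0.0, 1.0]]}
side {'fx': 402.2545, 'fy': 402.2545, 'cx': 322.2135, 'cy': 201.0927, 'pose': [[-0.8948, 0.3081, -0.3232, 0.1913], [-0.4465, -0.6098, 0.6548, 0.5402], [0.0046, 0.7302, 0.6832, 0.6489], [0.0, 0.0, 0.0, 1.0]]}
```

View pics/top0.png

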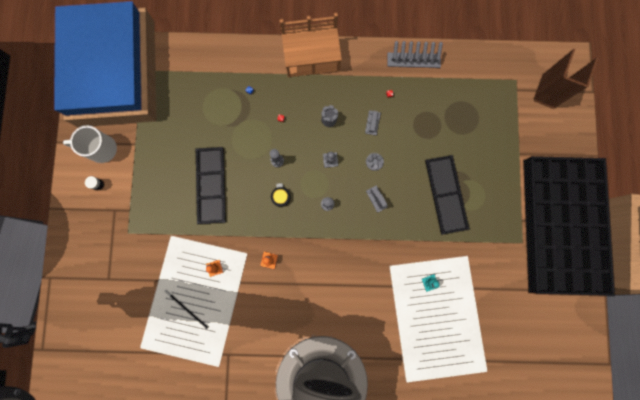

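View pics/side0.png

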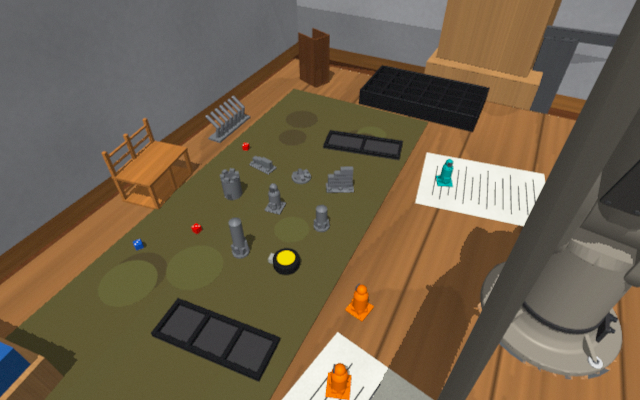

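```bash
cat > h.py <<'E'
from bench import r
import cv2,numpy as np
from scipy.spatial.transform import Rotation as R
def px2w(f,u,v,z):
    d=f["pose"][:3,:3]@np.array([(u-f["cx"])/f["fx"],-(v-f["cy"])/f["fy"],-1]);o=f["pose"][:3,3]
    return (o+d*(z-o[2])/d[2])
def w2px(f,p):
    c=f["pose"][:3,:3].T@(np.asarray(p)-f["pose"][:3,3]);return np.array([f["cx"]-f["fx"]*c[0]/c[2],f["cy"]+f["fy"]*c[1]/c[2]])
def crop(f,x0,y0,x1,y1,s,name):
    im=cv2.resize(f["pixels"][y0:y1,x0:x1],None,fx=s,fy=s,interpolation=cv2.INTER_CUBIC);cv2.imwrite(name,im)
def move(p,yaw=None,grip=None):
    "numbers for going to TCP p, tool down, with tool y axis (jaws) at world angle yaw (mod pi)"
    o=r.get_obs();A=R.from_rotvec(o["orientation"]);t=A.as_matrix()
    best=None
    for y in ([yaw,yaw+np.pi] if yaw is not None else [np.arctan2(t[1,1],t[0,1])]):
        Y=np.array([np.cos(y),np.sin(y),0]);Z=np.array([0,0,-1.]);T=np.c_[np.cross(Y,Z),Y,Z]
        w=(A.inv()*R.from_matrix(T)).as_rotvec()
        if best is None or np.linalg.norm(w)<np.linalg.norm(best):best=w
    print("pos",np.round(o["tcp_pos"],4),"yaw",np.round(np.arctan2(t[1,1],t[0,1]),3),"turn",np.round(best/np.pi,4),"shift",np.round(t.T@(np.asarray(p)-o["tcp_pos"])/0.4,4),"q7",o["joints"][6].round(2), "t",o["clock"].round(1))
E
python3 - <<'E'
from h import *
f=r.grab_frame("top");crop(f,190,90,480,245,2.75,"pics/c1.png")
E
```

```text
(no output)
```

View pics/c1.png

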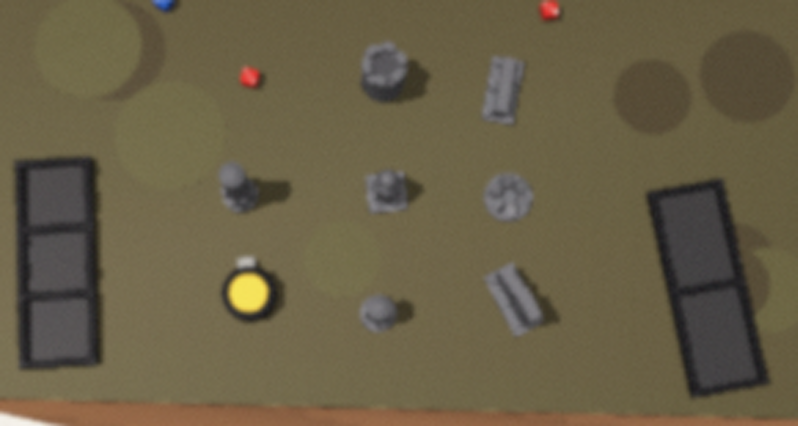

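```bash
python3 - <<'E'
from h import *
f=r.grab_frame("top")
g=lambda u,v,z:px2w(f,190+(u+.5)/2.75-.5,90+(v+.5)/2.75-.5,z)
for n,u,v,z in [("tallT",233,172,.099),("tallF",240,197,.008),("tower",385,64,.066),("statF",387,193,.009),("statH",388,177,.066),("shortT",378,307,.064),("wallF",516,298,.009),("low",503,90,.02),("disc",508,197,.02),("pot",248,293,.03)]:
    print(n,g(u,v,z).round(4))
for n,c in [("t3",[(15,160),(93,157),(100,362),(22,368)]),("t2",[(647,193),(722,180),(768,381),(693,397)]),("wall",[(487,280),(512,262),(543,320),(522,333)])]:
    P=np.array([g(u,v,.016 if n[0]=='t' else .009) for u,v in c]);a=(P[2]+P[3]-P[0]-P[1])/2
    print(n,P.mean(0).round(4),"len",np.linalg.norm(a).round(4),"xang",np.arctan2(a[1],a[0]).round(3),"rad; width",np.linalg.norm(P[1]-P[0]).round(4))
move([.55,.15,.30],0)
E
```

```text
tallT [0.5801 0.1316 0.099 ]
tallF [0.5761 0.1333 0.008 ]
tower [ 0.6974 -0.0069  0.066 ]
statF [ 0.5835 -0.0125  0.009 ]
statH [ 0.5865 -0.012   0.066 ]
shortT [ 0.4624 -0.0051  0.064 ]
wallF [ 0.4814 -0.1412  0.009 ]
low [ 0.6885 -0.1257  0.02  ]
disc [ 0.5799 -0.1314  0.02  ]
pot [0.4772 0.1199 0.03  ]
t3 [0.5067 0.3087 0.016 ] len 0.2051 xang -3.051 rad; width 0.0771
t2 [ 0.4961 -0.3272  0.016 ] len 0.2033 xang -2.935 rad; width 0.0759
wall [ 0.4807 -0.1412  0.009 ] len 0.0633 xang -2.599 rad; width 0.0307Traceback (most recent call last):
  File "<stdin>", line 9, in <module>
  File "h.py", line 19, in move
    print("pos",np.round(o["tcp_pos"],4),"yaw",np.round(np.arctan2(t[1,1],t[0,1]),3),"turn",np.round(best/np.pi,4),"shift",np.round(t.T@(np.asarray(p)-o["tcp_pos"])/0.4,4),"q7",o["joints"][6].round(2), "t",o["clock"].round(1))
                                                                                                                                                                                                              ^^^^^^^^^^^^^^^^
AttributeError: 'float' object has no attribute 'round'
```

```bash
sed -i 's/o\["joints"\]\[6\].round(2), "t",o\["clock"\].round(1)/np.round(o["joints"][6],2),"t",np.round(o["clock"],2),"w",np.round(o["grip_width"],4)/' h.py; python3 - <<'E'
from h import *
move([.38,.40,.23],1.6)
print(R.from_rotvec(r.get_obs()["orientation"]).as_matrix().round(3))
f=r.grab_frame("wrist");o=r.get_obs();A=R.from_rotvec(o["orientation"]).as_matrix()
print(A.T@(f["pose"][:3,3]-o["tcp_pos"]),(A.T@f["pose"][:3,:3]).round(3),f["fx"],f["cx"],f["cy"])
E
```

```text
pos [0.1654 0.654  0.2307] yaw 1.323 turn [-0.0004 -0.     -0.0882] shift [-0.6758 -0.4842  0.0023] q7 -0.08 t 0.2 w 0.0855
[[-0.969  0.245 -0.   ]
 [ 0.245  0.969 -0.001]
 [-0.    -0.001 -1.   ]]
[ 7.79989612e-02  1.23422700e-04 -1.42317241e-01] [[ 0.     0.953  0.303]
 [ 1.    -0.001  0.002]
 [ 0.002  0.302 -0.953]] 355.29926443791214 324.81344076659485 197.97478951043217
```

>>> apply_moves(plan=[[[0,0,-0.088,-0.676,-0.484,0,-1],[0,0,-0.088,-0.676,-0.484,0,-1],[0,0,-0.088,-0.676,-0.484,0,-1],[0,0,-0.088,-0.676,-0.484,0,-1],[0,0,-0.088,-0.676,-0.484,0,-1],[0,0,-0.088,-0.676,-0.484,0,-1],[0,0,-0.088,-0.676,-0.484,0,-1],[0,0,-0.088,-0.676,-0.484,0,-1],[0,0,-0.088,-0.676,-0.484,0,-1],[0,0,-0.088,-0.676,-0.484,0,-1]]], force=40)

```text
clock: 1.08
tcp_pos: [0.3825, 0.3978, 0.2315]
orientation: [-0.035, 3.141, -0.001]
contact_force: [-0.3, 0.3, 0.4]
grip_width: 0.0858
```

```bash
python3 - <<'E'
from h import *
move([.56,.08,.23],1.66)
E
```

```text
pos [0.3825 0.3978 0.2315] yaw 1.593 turn [-0.0002  0.0002 -0.0212] shift [-0.4259 -0.8042  0.0043] q7 0.69 t 1.08 w 0.0858
```

>>> apply_moves(plan=[[[0,0,-0.02,-0.4,-0.8,0,-1],[0,0,-0.02,-0.4,-0.8,0,-1],[0,0,-0.02,-0.4,-0.8,0,-1],[0,0,-0.02,-0.4,-0.8,0,-1],[0,0,-0.02,-0.4,-0.8,0,-1],[0,0,-0.02,-0.4,-0.8,0,-1],[0,0,-0.02,-0.4,-0.8,0,-1],[0,0,-0.02,-0.4,-0.8,0,-1],[0,0,-0.02,-0.4,-0.8,0,-1],[0,0,-0.02,-0.4,-0.8,0,-1],[0,0,-0.02,-0.4,-0.8,0,-1]]])

```text
clock: 2.0
tcp_pos: [0.5497, 0.0851, 0.2311]
orientation: [0.141, -3.138, -0.0]
contact_force: [-0.1, 0.8, -0.5]
grip_width: 0.0856
```

```bash
python3 - <<'E'
from h import *
f=r.grab_frame("wrist");cv2.imwrite("pics/w1.png",f["pixels"])
move([.5801,.132,.15],1.778)
for n,p in [("tall",[.579,.132,.004]),("tallT",[.579,.132,.099]),("short",[.462,-.005,.064]),("stat",[.5835,-.0125,.009]),("tower",[.697,-.007,.066])]: print(n,w2px(f,p).round(1))
E
```

```text
pos [0.5491 0.0867 0.231 ] yaw 1.664 turn [ 0.0003 -0.0002 -0.0364] shift [-0.0878  0.1055  0.2026] q7 1.47 t 2.05 w 0.0856
tall [365.6 193. ]
tallT [377.9 226. ]
short [224.8  63. ]
stat [231.  186.6]
tower [220.9 310.3]
```

View pics/w1.png

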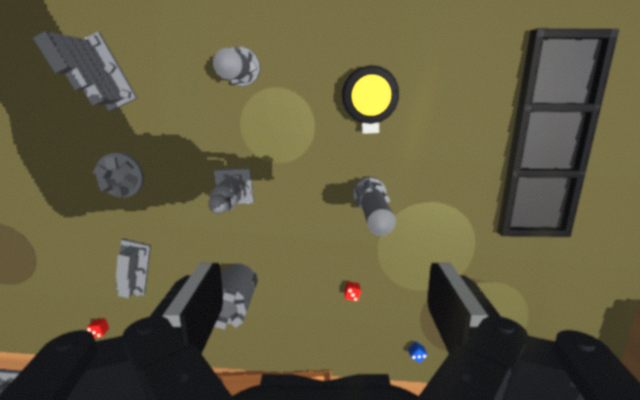

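```bash
python3 - <<'E'
from h import *
f=r.grab_frame("wrist")
for n,u,v,z in [("tallT",381,222,.099),("tallF",371,190,.01),("shortT",228,65,.064),("shortF",240,67,.01),("statF",232,188,.009),("towerT",232,297,.066),("disc",118,175,.015),("low",130,268,.02)]:
    print(n,px2w(f,u,v,z).round(4))
P=np.array([px2w(f,u,v,.016) for u,v in [(571,236),(499,236),(530,30),(617,30)]]);a=(P[0]+P[1]-P[2]-P[3])/2
print(P.round(3).tolist(),P.mean(0).round(4),np.linalg.norm(a),np.arctan2(a[1],a[0]))
E
```

```text
tallT [0.5744 0.1358 0.099 ]
tallF [0.5725 0.1383 0.01  ]
shortT [ 0.4629 -0.0008  0.064 ]
shortF [ 0.4621 -0.0034  0.01  ]
statF [ 0.5844 -0.0095  0.009 ]
towerT [0.68   0.0061 0.066 ]
disc [ 0.5795 -0.126   0.015 ]
low [ 0.6845 -0.1186  0.02  ]
[[0.602, 0.362, 0.016], [0.61, 0.283, 0.016], [0.406, 0.262, 0.016], [0.398, 0.342, 0.016]] [0.504  0.3123 0.016 ] 0.20520584830293007 0.09920897078590518
```

>>> apply_moves(plan=[[[0,0,-0.036,-0.078,0.113,0.1,-1],[0,0,-0.036,-0.078,0.113,0.2,-1],[0,0,-0.036,-0.078,0.113,0.25,-1],[0,0,-0.036,-0.078,0.113,0.32,-1],[0,0,-0.036,-0.078,0.113,0.38,-1],[0,0,-0.036,-0.078,0.113,0.438,-1],[0,0,-0.036,-0.078,0.113,0.438,-1],[0,0,-0.036,-0.078,0.113,0.438,1],[0,0,-0.036,-0.078,0.113,0.438,1],[0,0,-0.036,-0.078,0.113,0.438,1],[0,0,-0.036,-0.078,0.113,0.438,1],[0,0,-0.036,-0.078,0.113,0.438,1]]], force=40)

```text
clock: 3.1
tcp_pos: [0.577, 0.1334, 0.0574]
orientation: [-0.321, 3.123, 0.001]
contact_force: [0.6, 0.2, 0.7]
grip_width: 0.0257
```

```bash
python3 - <<'E'
from h import *
move([.576,.135,.2])
E
```

```text
pos [0.577  0.1334 0.0574] yaw 1.775 turn [ 0.0002  0.0007 -0.    ] shift [ 0.0009  0.0047 -0.3564] q7 1.57 t 3.1 w 0.0257
```

>>> apply_moves(plan=[[[0,0,0,0,0,-0.03,1],[0,0,0,0,0,-0.1,1],[0,0,0,0,0,-0.2,1],[0,0,0,0,0,-0.3,1],[0,0,0,0,0,-0.36,1],[0,0,0,0.271,-0.914,-0.36,1],[0,0,0,0.271,-0.914,-0.36,1],[0,0,0,0.271,-0.914,-0.36,1],[0,0,0,0.271,-0.914,-0.36,1],[0,0,0,0.271,-0.914,-0.36,1],[0,0,0,0.271,-0.914,-0.36,1],[0,0,0,0.271,-0.914,-0.36,1]]])

```text
clock: 4.1
tcp_pos: [0.5513, -0.1597, 0.2015]
orientation: [-0.32, 3.124, 0.0]
contact_force: [1.3, 0.4, -0.9]
grip_width: 0.0231
```

```bash
python3 - <<'E'
from h import *
move([.52,-.27,.2])
E
```

```text
pos [ 0.5513 -0.1597  0.2015] yaw 1.775 turn [-0.      0.0004  0.    ] shift [ 0.1326 -0.2541  0.0036] q7 2.07 t 4.1 w 0.0231
```

>>> apply_moves(plan=[[[0,0,0,0.132,-0.254,0,1],[0,0,0,0.132,-0.254,0,1],[0,0,0,0.132,-0.254,0,1],[0,0,0,0.132,-0.254,0,1],[0,0,0,0.132,-0.254,0,1],[0,0,0,0.132,-0.254,0,1]]])

```text
clock: 4.6
tcp_pos: [0.5211, -0.2672, 0.2008]
orientation: [-0.321, 3.124, 0.001]
contact_force: [0.6, 0.7, -0.5]
grip_width: 0.0225
```

```bash
python3 - <<'E'
from h import *
f=r.grab_frame("wrist");cv2.imwrite("pics/w2.png",f["pixels"])
move([.545,-.317,.2])
E
```

```text
pos [ 0.5215 -0.2663  0.2005] yaw 1.777 turn [ 0.0003  0.0003 -0.    ] shift [-0.0315 -0.1362  0.0013] q7 2.28 t 4.65 w 0.0231
```

View pics/w2.png

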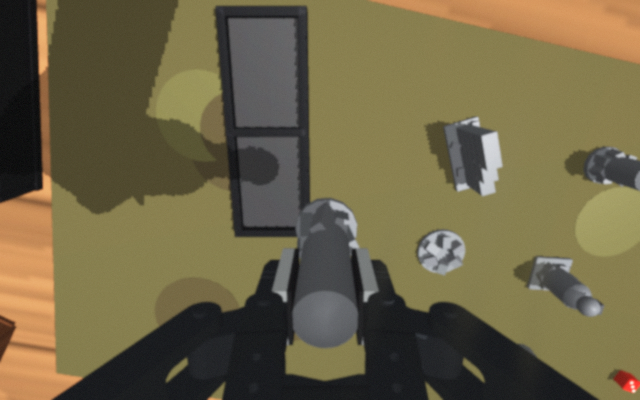

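```bash
python3 - <<'E'
from h import *
f=r.grab_frame("wrist")
g=lambda u,v,z=.016:px2w(f,u,v,z)
P=np.array([g(217,8),g(306,7),g(311,235),g(236,236)]);a=(P[2]+P[3]-P[0]-P[1])/2
print(P.round(3).tolist(),P.mean(0).round(4),np.linalg.norm(a),np.arctan2(a[1],a[0]))
q=[g(227,17),g(298,17),g(300,127),g(235,127)];print("near",np.mean(q,0))
q=[g(238,138),g(300,137),g(302,226),g(244,228)];print("far",np.mean(q,0),(g(238,138)-g(244,228)))
print("spire bottom",g(328,222,.151), "wall",g(446,124,.009),g(458,190,.009))
move(g(270,182),None)
E
```

```text
[[0.404, -0.382, 0.016], [0.388, -0.31, 0.016], [0.588, -0.266, 0.016], [0.604, -0.34, 0.016]] [ 0.4959 -0.3245  0.016 ] 0.20424353389985422 0.21161538035207084
near [ 0.44706827 -0.33486569  0.016     ]
far [ 0.54358193 -0.31394588  0.016     ] [-0.08716498 -0.01765683  0.        ]
spire bottom [ 0.51865802 -0.2647949   0.151     ] wall [ 0.45559805 -0.16551786  0.009     ] [ 0.51406316 -0.13454727  0.009     ]
pos [ 0.5216 -0.266   0.2004] yaw 1.778 turn [ 0.0003  0.0002 -0.    ] shift [-0.0238 -0.1314  0.4609] q7 2.28 t 4.7 w 0.0233
```

>>> apply_moves(plan=[[[0,0,0,-0.032,-0.132,0,1],[0,0,0,-0.032,-0.132,0.1,1],[0,0,0,-0.032,-0.132,0.2,1],[0,0,0,-0.032,-0.132,0.28,1],[0,0,0,-0.032,-0.132,0.31,1],[0,0,0,-0.032,-0.132,0.33,1],[0,0,0,-0.032,-0.132,0.345,1],[0,0,0,-0.032,-0.132,0.345,1],[0,0,0,-0.032,-0.132,0.345,1]]])

```text
clock: 5.45
tcp_pos: [0.5453, -0.3172, 0.0637]
orientation: [-0.321, 3.123, -0.002]
contact_force: [-0.0, 0.3, -0.7]
grip_width: 0.0228
```

```bash
python3 - <<'E'
from h import *
move([.545,-.315,.061]);print(r.get_obs()["contact_force"])
f=r.grab_frame("wrist");cv2.imwrite("pics/w3.png",f["pixels"])
E
```

```text
pos [ 0.5453 -0.3172  0.0637] yaw 1.776 turn [-0.0004  0.0007  0.    ] shift [-0.0004  0.0056  0.0068] q7 2.41 t 5.45 w 0.0228
[-0.00930261  0.30868227 -0.72393977]
```

View pics/w3.png

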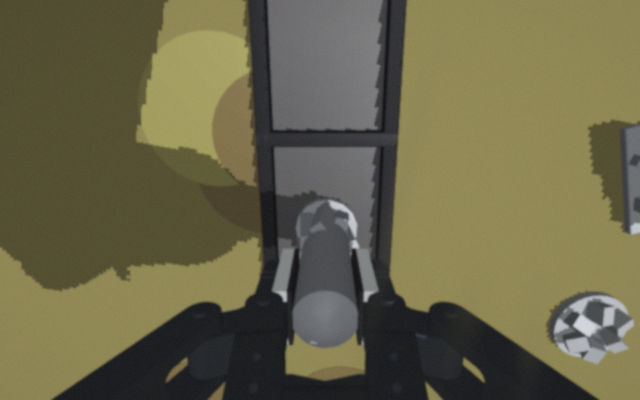

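>>> apply_moves(plan=[[[0,0,0,0,0.004,0.007,1],[0,0,0,0,0.004,0.007,1],[0,0,0,0,0.004,0.007,-1],[0,0,0,0,0.004,0.007,-1],[0,0,0,0,0.004,0.007,-1],[0,0,0,0,0.004,0.007,-1],[0,0,0,0,0.004,0.007,-1],[0,0,0,0,0.004,-0.08,-1],[0,0,0,0,0.004,-0.18,-1],[0,0,0,0,0.004,-0.28,-1],[0,0,0,0,0.004,-0.34,-1],[0,0,0,0,0.004,-0.34,-1]]])

```text
clock: 6.5
tcp_pos: [0.5466, -0.3175, 0.2045]
orientation: [-0.319, 3.116, -0.008]
contact_force: [0.4, -1.0, -0.8]
grip_width: 0.0852
```

```bash
python3 - <<'E'
from h import *
move([.47,-.16,.2],2.114)
E
```

```text
pos [ 0.5466 -0.3175  0.2045] yaw 1.775 turn [-0.0023  0.0023 -0.108 ] shift [0.1079 0.4246 0.0078] q7 2.36 t 6.5 w 0.0852
```

>>> apply_moves(plan=[[[0,0,-0.03,0.108,0.425,0,-1],[0,0,-0.06,0.108,0.425,0,-1],[0,0,-0.108,0.108,0.425,0,-1],[0,0,-0.108,0.108,0.425,0,-1],[0,0,-0.108,0.108,0.425,0,-1],[0,0,-0.108,0.108,0.425,0,-1],[0,0,-0.108,0.108,0.425,0,-1]]])

```text
clock: 7.08
tcp_pos: [0.4671, -0.1578, 0.1982]
orientation: [-0.844, 3.025, -0.001]
contact_force: [0.0, -0.0, -0.0]
grip_width: 0.0853
```

```bash
python3 - <<'E'
from h import *
f=r.grab_frame("wrist");cv2.imwrite("pics/w4.png",f["pixels"])
move([.481,-.141,.1],2.114)
E
```

```text
pos [ 0.4674 -0.1587  0.1982] yaw 2.114 turn [-0.0003  0.0001 -0.0001] shift [-0.0518  0.0207  0.2455] q7 2.38 t 7.13 w 0.0855
```

View pics/w4.png

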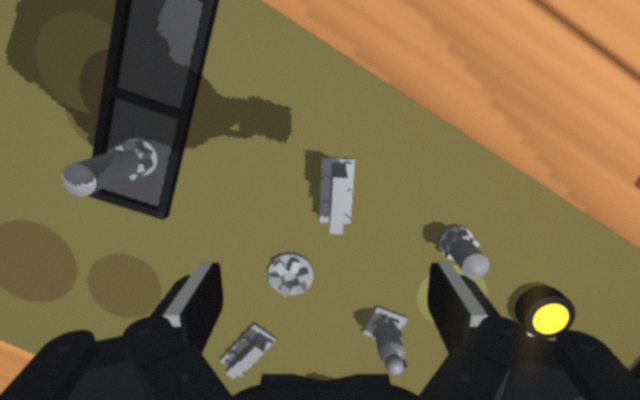

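```bash
python3 - <<'E'
from h import *
f=r.grab_frame("wrist")
P=[px2w(f,u,v,.009) for u,v in [(320,158),(354,158),(354,222),(320,222)]];c=np.mean(P,0);print(c,P[3]-P[0],np.linalg.norm(P[1]-P[0]),np.linalg.norm(P[3]-P[0]),"top",px2w(f,342,200,.05))
c[2]=.028;move(c)
E
```

```text
[ 0.47836548 -0.13831177  0.009     ] [0.05565121 0.03328651 0.        ] 0.032137820315601695 0.06484634827151513 top [ 0.47344726 -0.13776616  0.05      ]
pos [ 0.4675 -0.1592  0.1982] yaw 2.113 turn [-0.0003  0.      0.    ] shift [-0.0501  0.0312  0.4254] q7 2.38 t 7.18 w 0.0857
```

>>> apply_moves(plan=[[[0,0,0,-0.05,0.031,0.08,-1],[0,0,0,-0.05,0.031,0.18,-1],[0,0,0,-0.05,0.031,0.26,-1],[0,0,0,-0.05,0.031,0.33,-1],[0,0,0,-0.05,0.031,0.39,-1],[0,0,0,-0.05,0.031,0.425,-1],[0,0,0,-0.05,0.031,0.425,-1],[0,0,0,-0.05,0.031,0.425,1],[0,0,0,-0.05,0.031,0.425,1],[0,0,0,-0.05,0.031,0.425,1],[0,0,0,-0.05,0.031,0.425,1],[0,0,0,-0.05,0.031,0.425,1]]])

```text
clock: 8.18
tcp_pos: [0.4783, -0.1369, 0.029]
orientation: [-0.843, 3.025, -0.001]
contact_force: [-0.1, -0.3, 0.5]
grip_width: 0.0261
```

>>> apply_moves(plan=[[[0,0,0,0,0,0,1],[0,0,0,0,0,0,1],[0,0,0,0,0,-0.03,1],[0,0,0,0,0,-0.1,1],[0,0,0,0,0,-0.2,1],[0,0,0,0,0,-0.3,1],[0,0,0,0,0,-0.4,1],[0,0,0,0,0,-0.4,1]]])

```text
clock: 8.85
tcp_pos: [0.4818, -0.1379, 0.1955]
orientation: [-0.84, 3.015, -0.007]
contact_force: [1.8, -0.2, -0.4]
grip_width: 0.0115
```

```bash
python3 - <<'E'
from h import *
move([.447,-.335,.185],1.781)
E
```

```text
pos [ 0.4818 -0.1379  0.1955] yaw 2.114 turn [-0.0018  0.0036  0.106 ] shift [ 0.3295 -0.3767  0.0257] q7 2.34 t 8.85 w 0.0115
```

>>> apply_moves(plan=[[[0,0,0.03,0.329,-0.377,0,1],[0,0,0.06,0.329,-0.377,0,1],[0,0,0.106,0.329,-0.377,0,1],[0,0,0.106,0.329,-0.377,0,1],[0,0,0.106,0.329,-0.377,0,1],[0,0,0.106,0.329,-0.377,0,1],[0,0,0.106,0.329,-0.377,0,1],[0,0,0.106,0.329,-0.377,0,1],[0,0,0.106,0.329,-0.377,0,1]]])

```text
clock: 9.6
tcp_pos: [0.4435, -0.3321, 0.1878]
orientation: [0.334, -3.124, -0.002]
contact_force: [0.3, 0.1, -0.4]
grip_width: 0.0118
```

```bash
python3 - <<'E'
from h import *
f=r.grab_frame("wrist");cv2.imwrite("pics/w5.png",f["pixels"])
move([.447,-.335,.032],1.781)
E
```

```text
pos [ 0.4437 -0.3321  0.1879] yaw 1.784 turn [0.0003 0.     0.0011] shift [-0.0065 -0.0093  0.3897] q7 2.47 t 9.65 w 0.0115
```

View pics/w5.png

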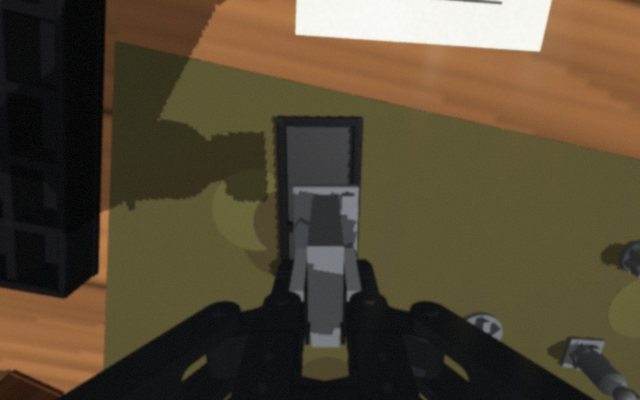

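```bash
python3 - <<'E'
from h import *
f=r.grab_frame("wrist");o=r.get_obs()
u=np.array([np.cos(.21),np.sin(.21),0])
e=px2w(f,325.5,186,.165);print("wall centre-tcp",e+.033*u-o["tcp_pos"])
t=(px2w(f,276,118,.016)+px2w(f,362,118,.016))/2;print("pocket centre",t+.054*u)
E
```

```text
wall centre-tcp [ 0.00124801  0.00086363 -0.02298759]
pocket centre [ 0.44765152 -0.33644937  0.016     ]
```

>>> apply_moves(plan=[[[0,0,0,-0.003,-0.013,0.08,1],[0,0,0,-0.003,-0.013,0.18,1],[0,0,0,-0.003,-0.013,0.28,1],[0,0,0,-0.003,-0.013,0.34,1],[0,0,0,-0.003,-0.013,0.37,1],[0,0,0,-0.003,-0.013,0.385,1],[0,0,0,-0.003,-0.013,0.393,1],[0,0,0,-0.003,-0.013,0.393,1],[0,0,0,-0.003,-0.013,0.393,1]]])

```text
clock: 10.45
tcp_pos: [0.4467, -0.3393, 0.0326]
orientation: [-0.331, 3.121, -0.003]
contact_force: [0.9, 0.3, -0.6]
grip_width: 0.0113
```

>>> apply_moves(plan=[[[0,0,0,0,0,0,1],[0,0,0,0,0,0,-1],[0,0,0,0,0,0,-1],[0,0,0,0,0,0,-1],[0,0,0,0,0,0,-1],[0,0,0,0,0,0,-1],[0,0,0,0,0,-0.08,-1],[0,0,0,0,0,-0.18,-1],[0,0,0,0,0,-0.28,-1],[0,0,0,0,0,-0.38,-1],[0,0,0,0,0,-0.42,-1],[0,0,0,0,0,-0.42,-1]]])

```text
clock: 11.45
tcp_pos: [0.4475, -0.3405, 0.2037]
orientation: [-0.329, 3.117, -0.007]
contact_force: [0.6, -0.2, -0.2]
grip_width: 0.0856
```

```bash
python3 - <<'E'
from h import *
move([.455,-.02,.2],1.666)
E
```

```text
pos [ 0.4475 -0.3405  0.2037] yaw 1.781 turn [-0.0016  0.0022  0.0367] shift [-0.1857  0.7798  0.0063] q7 2.47 t 11.45 w 0.0856
```

>>> apply_moves(plan=[[[0,0,0.018,-0.186,0.78,0,-1],[0,0,0.037,-0.186,0.78,0,-1],[0,0,0.037,-0.186,0.78,0,-1],[0,0,0.037,-0.186,0.78,0,-1],[0,0,0.037,-0.186,0.78,0,-1],[0,0,0.037,-0.186,0.78,0,-1],[0,0,0.037,-0.186,0.78,0,-1],[0,0,0.037,-0.186,0.78,0,-1],[0,0,0.037,-0.186,0.78,0,-1],[0,0,0.037,-0.186,0.78,0,-1],[0,0,0.037,-0.186,0.78,0,-1]]])

```text
clock: 12.37
tcp_pos: [0.4522, -0.0189, 0.1982]
orientation: [0.148, -3.137, 0.001]
contact_force: [-0.3, -0.6, -0.3]
grip_width: 0.0852
```

```bash
python3 - <<'E'
from h import *
f=r.grab_frame("wrist");cv2.imwrite("pics/w6.png",f["pixels"])
move([.4625,-.003,.028],1.666)
E
```

```text
pos [ 0.4523 -0.0195  0.1983] yaw 1.664 turn [-0.0002 -0.0004 -0.0008] shift [-0.0298  0.0388  0.4258] q7 1.62 t 12.42 w 0.0856
```

View pics/w6.png

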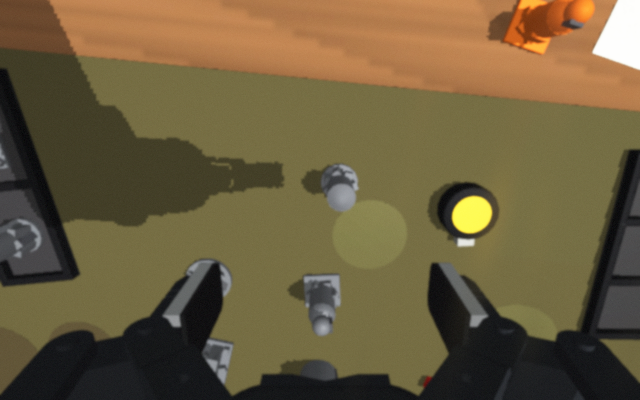

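```bash
python3 - <<'E'
from h import *
f=r.grab_frame("wrist")
print(px2w(f,341,198,.064),px2w(f,340,182,.008),"stat",px2w(f,322,289,.009),"head",px2w(f,321,325,.066))
P=np.array([px2w(f,u,v,.009) for u,v in [(304,276),(339,275),(341,305)]]);d=P[1]-P[0];print(np.arctan2(d[1],d[0]))
move([.461,-.0035,.028],1.666)
E
```

```text
[ 0.4606341  -0.00551092  0.064     ] [ 0.46191529 -0.00402302  0.008     ] stat [ 0.58068246 -0.0107169   0.009     ] head [ 0.58281566 -0.01088479  0.066     ]
1.6972941600058011
pos [ 0.4524 -0.0197  0.1985] yaw 1.663 turn [-0.0001 -0.0003 -0.001 ] shift [-0.0255  0.0386  0.4261] q7 1.62 t 12.47 w 0.0856
```

>>> apply_moves(plan=[[[0,0,0,-0.025,0.036,0.08,-1],[0,0,0,-0.025,0.036,0.18,-1],[0,0,0,-0.025,0.036,0.28,-1],[0,0,0,-0.025,0.036,0.36,-1],[0,0,0,-0.025,0.036,0.41,-1],[0,0,0,-0.025,0.036,0.426,-1],[0,0,0,-0.025,0.036,0.426,-1],[0,0,0,-0.025,0.036,0.426,1],[0,0,0,-0.025,0.036,0.426,1],[0,0,0,-0.025,0.036,0.426,1],[0,0,0,-0.025,0.036,0.426,1],[0,0,0,-0.025,0.036,0.426,1]]])

```text
clock: 13.47
tcp_pos: [0.462, -0.0027, 0.0294]
orientation: [-0.149, 3.136, 0.0]
contact_force: [0.9, -0.4, 0.9]
grip_width: 0.0257
```

>>> apply_moves(plan=[[[0,0,0,0,0,0,1],[0,0,0,0,0,0,1],[0,0,0,0,0,-0.03,1],[0,0,0,0,0,-0.1,1],[0,0,0,0,0,-0.2,1],[0,0,0,0,0,-0.3,1],[0,0,0,0,0,-0.4,1],[0,0,0,0,0,-0.4,1],[0,0,0,0,0,-0.4,1]]])

```text
clock: 14.22
tcp_pos: [0.4629, -0.0025, 0.191]
orientation: [-0.149, 3.132, 0.002]
contact_force: [-1.0, -0.3, -1.8]
grip_width: 0.0229
```

```bash
python3 - <<'E'
from h import *
c=np.array([.5055,.3107]);u=np.array([np.cos(.096),np.sin(.096)])
for s in (-1,0,1): print((c+s*.0667*u).round(4))
move([*(c-.0667*u),.19],1.666)
E
```

```text
[0.4391 0.3043]
[0.5055 0.3107]
[0.5719 0.3171]
pos [ 0.4629 -0.0025  0.191 ] yaw 1.666 turn [ 0.0003  0.0019 -0.0001] shift [-0.0134  0.7691  0.0034] q7 1.6 t 14.22 w 0.0229
```

>>> apply_moves(plan=[[[0,0,0,-0.013,0.769,0,1],[0,0,0,-0.013,0.769,0,1],[0,0,0,-0.013,0.769,0,1],[0,0,0,-0.013,0.769,0,1],[0,0,0,-0.013,0.769,0,1],[0,0,0,-0.013,0.769,0,1],[0,0,0,-0.013,0.769,0,1],[0,0,0,-0.013,0.769,0,1],[0,0,0,-0.013,0.769,0,1],[0,0,0,-0.013,0.769,0,1],[0,0,0,-0.013,0.769,0,1]]])

```text
clock: 15.13
tcp_pos: [0.437, 0.3021, 0.1872]
orientation: [0.147, -3.136, 0.004]
contact_force: [-0.0, -0.7, 0.0]
grip_width: 0.0227
```

```bash
python3 - <<'E'
from h import *
f=r.grab_frame("wrist");cv2.imwrite("pics/w7.png",f["pixels"])
move([.4391,.3043,.032],1.666)
E
```

```text
pos [0.4374 0.3018 0.1875] yaw 1.663 turn [-0.0006 -0.0005 -0.0009] shift [-0.0055  0.0065  0.3888] q7 0.97 t 15.18 w 0.0228
```

View pics/w7.png

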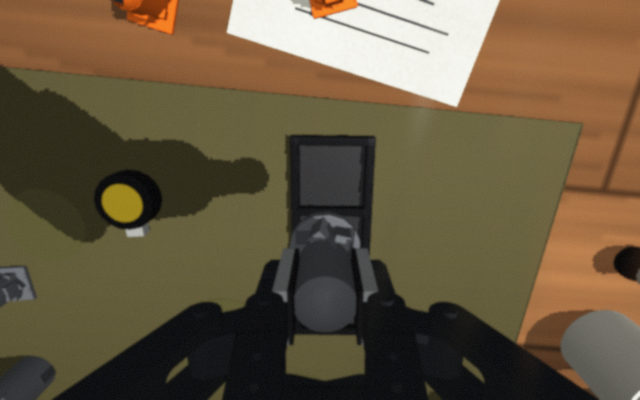

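```bash
python3 - <<'E'
from h import *
f=r.grab_frame("wrist")
a,b=px2w(f,291,137,.016),px2w(f,375,136,.016);d=b-a;th=np.arctan2(d[1],d[0])-np.pi/2;print(a,b,np.linalg.norm(d),th)
u=np.array([np.cos(.096),np.sin(.096),0]);c=(a+b)/2+.0373*u;print(c,(c+.0667*u),c+.1334*u)
c[2]=.032;move(c)
E
```

```text
[0.40535814 0.26850901 0.016     ] [0.39760813 0.34192716 0.016     ] 0.07382606445972954 0.10517042794074505
[0.43861139 0.30879339 0.016     ] [0.50500427 0.31518676 0.016     ] [0.57139715 0.32158012 0.016     ]
pos [0.4376 0.3019 0.1879] yaw 1.663 turn [-0.0004 -0.0003 -0.    ] shift [-0.0046  0.0176  0.3896] q7 0.97 t 15.23 w 0.0228
```

>>> apply_moves(plan=[[[0,0,0,-0.005,0.012,0.08,1],[0,0,0,-0.005,0.012,0.18,1],[0,0,0,-0.005,0.012,0.28,1],[0,0,0,-0.005,0.012,0.34,1],[0,0,0,-0.005,0.012,0.37,1],[0,0,0,-0.005,0.012,0.385,1],[0,0,0,-0.005,0.012,0.392,1],[0,0,0,-0.005,0.012,0.392,1],[0,0,0,-0.005,0.012,0.392,1]]])

```text
clock: 15.98
tcp_pos: [0.4403, 0.3092, 0.0333]
orientation: [-0.147, 3.136, 0.003]
contact_force: [0.3, 0.6, 0.8]
grip_width: 0.0223
```

>>> apply_moves(plan=[[[0,0,0,0,0,0,1],[0,0,0,0,0,0,-1],[0,0,0,0,0,0,-1],[0,0,0,0,0,0,-1],[0,0,0,0,0,0,-1],[0,0,0,0,0,0,-1],[0,0,0,0,0,-0.08,-1],[0,0,0,0,0,-0.18,-1],[0,0,0,0,0,-0.28,-1],[0,0,0,0,0,-0.38,-1],[0,0,0,0,0,-0.4,-1],[0,0,0,0,0,-0.4,-1]]])

```text
clock: 16.98
tcp_pos: [0.4408, 0.3104, 0.1953]
orientation: [-0.148, 3.132, 0.007]
contact_force: [-0.1, -0.1, -0.4]
grip_width: 0.0853
```

```bash
python3 - <<'E'
from h import *
move([.66,0.02,.195],1.666)
E
```

```text
pos [0.4408 0.3104 0.1953] yaw 1.665 turn [ 0.0014  0.0019 -0.0002] shift [-4.770e-01 -7.744e-01  2.000e-04] q7 0.96 t 16.98 w 0.0853
```

>>> apply_moves(plan=[[[0,0,0,-0.477,-0.774,0,-1],[0,0,0,-0.477,-0.774,0,-1],[0,0,0,-0.477,-0.774,0,-1],[0,0,0,-0.477,-0.774,0,-1],[0,0,0,-0.477,-0.774,0,-1],[0,0,0,-0.477,-0.774,0,-1],[0,0,0,-0.477,-0.774,0,-1],[0,0,0,-0.477,-0.774,0,-1],[0,0,0,-0.477,-0.774,0,-1],[0,0,0,-0.477,-0.774,0,-1],[0,0,0,-0.477,-0.774,0,-1],[0,0,0,-0.477,-0.774,0,-1]]])

```text
clock: 17.98
tcp_pos: [0.6571, 0.0194, 0.1899]
orientation: [0.149, -3.135, -0.001]
contact_force: [0.1, -0.3, -0.4]
grip_width: 0.0853
```

```bash
python3 - <<'E'
from h import *
f=r.grab_frame("wrist");cv2.imwrite("pics/w8.png",f["pixels"])
move([.69,-.004,.03],1.666)
E
```

```text
pos [0.657  0.0204 0.1903] yaw 1.667 turn [ 0.0003 -0.0008  0.0004] shift [-0.0771 -0.0689  0.4005] q7 1.64 t 18.03 w 0.0856
```

View pics/w8.png

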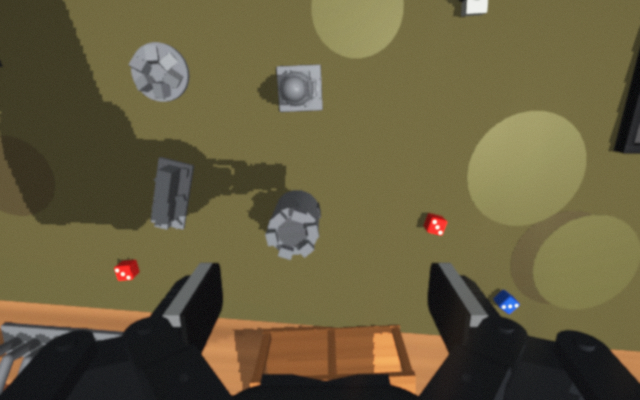

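```bash
python3 - <<'E'
from h import *
f=r.grab_frame("wrist")
c=px2w(f,293,232,.066);print(c,px2w(f,300,88,.009),px2w(f,295,88,.066))
c[2]=.026;move(c,1.666)
E
```

```text
[ 0.6946048  -0.00186388  0.066     ] [ 0.58325132 -0.00848036  0.009     ] [ 0.58299476 -0.00825008  0.066     ]
pos [0.6571 0.0207 0.1907] yaw 1.668 turn [ 0.0003 -0.0006  0.0006] shift [-0.0885 -0.0657  0.4116] q7 1.64 t 18.08 w 0.0856
```

>>> apply_moves(plan=[[[0,0,0,-0.088,-0.067,0,-1],[0,0,0,-0.088,-0.067,0.1,-1],[0,0,0,-0.088,-0.067,0.2,-1],[0,0,0,-0.088,-0.067,0.29,-1],[0,0,0,-0.088,-0.067,0.36,-1],[0,0,0,-0.088,-0.067,0.411,-1],[0,0,0,-0.088,-0.067,0.411,-1],[0,0,0,-0.088,-0.067,0.411,-1],[0,0,0,-0.088,-0.067,0.411,1],[0,0,0,-0.088,-0.067,0.411,1],[0,0,0,-0.088,-0.067,0.411,1],[0,0,0,-0.088,-0.067,0.411,1]]])

```text
clock: 19.08
tcp_pos: [0.6969, -0.0044, 0.0292]
orientation: [-0.149, 3.135, 0.001]
contact_force: [-0.9, 0.5, 5.1]
grip_width: 0.0425
```

>>> apply_moves(plan=[[[0,0,0,0,0,0,1],[0,0,0,0,0,0,1],[0,0,0,0,0,-0.03,1],[0,0,0,0,0,-0.1,1],[0,0,0,0,0,-0.2,1],[0,0,0,0,0,-0.3,1],[0,0,0,0,0,-0.4,1],[0,0,0,0,0,-0.4,1],[0,0,0,0,0,-0.4,1]]])

```text
clock: 19.83
tcp_pos: [0.6976, -0.005, 0.1916]
orientation: [-0.148, 3.131, 0.0]
contact_force: [-0.4, -0.2, -1.0]
grip_width: 0.0421
```

```bash
python3 - <<'E'
from h import *
move([.572,.3205,.185],1.666)
E
```

```text
pos [ 0.6976 -0.005   0.1916] yaw 1.665 turn [-0.      0.0022 -0.0003] shift [0.2362 0.8396 0.0148] q7 1.68 t 19.83 w 0.0421
```

>>> apply_moves(plan=[[[0,0,0,0.236,0.84,0,1],[0,0,0,0.236,0.84,0,1],[0,0,0,0.236,0.84,0,1],[0,0,0,0.236,0.84,0,1],[0,0,0,0.236,0.84,0,1],[0,0,0,0.236,0.84,0,1],[0,0,0,0.236,0.84,0,1],[0,0,0,0.236,0.84,0,1],[0,0,0,0.236,0.84,0,1],[0,0,0,0.236,0.84,0,1],[0,0,0,0.236,0.84,0,1],[0,0,0,0.236,0.84,0,1]]])

```text
clock: 20.83
tcp_pos: [0.5701, 0.319, 0.1864]
orientation: [0.146, -3.137, 0.003]
contact_force: [-0.6, -1.2, -1.0]
grip_width: 0.0421
```

```bash
python3 - <<'E'
from h import *
f=r.grab_frame("wrist");cv2.imwrite("pics/w9.png",f["pixels"])
move([.572,.3195,.033],1.666)
E
```

```text
pos [0.5706 0.3185 0.1866] yaw 1.663 turn [-0.0006 -0.0003 -0.001 ] shift [-0.0041  0.0028  0.3841] q7 1.13 t 20.88 w 0.0422
```

View pics/w9.png

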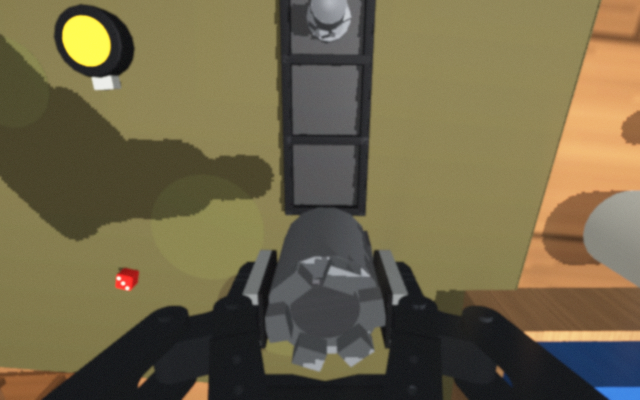

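```bash
python3 - <<'E'
from h import *
f=r.grab_frame("wrist")
g=lambda Q:np.mean([px2w(f,u,v,.016) for u,v in Q],0)
a,b=px2w(f,285,214,.016),px2w(f,366,214,.016);print("far edge",a,b,"->",(a+b)/2-.0373*np.array([np.cos(.096),np.sin(.096),0]))
c=g([(293,143),(358,143),(356,205),(294,205)]);print("far",c,"mid",g([(290,64),(361,64),(359,135),(292,135)]))
move([c[0],c[1],.033])
E
```

```text
far edge [0.61080928 0.28427917 0.016     ] [0.60370887 0.35989455 0.016     ] -> [0.57013082 0.31851156 0.016     ]
far [0.56971056 0.31836126 0.016     ] mid [0.50502254 0.31256633 0.016     ]
pos [0.5708 0.3185 0.1868] yaw 1.662 turn [-0.0005 -0.0002 -0.    ] shift [0.0025 0.0005 0.3846] q7 1.13 t 20.93 w 0.042
```

>>> apply_moves(plan=[[[0,0,0,0.001,0,0.08,1],[0,0,0,0.001,0,0.18,1],[0,0,0,0.001,0,0.28,1],[0,0,0,0.001,0,0.34,1],[0,0,0,0.001,0,0.365,1],[0,0,0,0.001,0,0.378,1],[0,0,0,0.001,0,0.384,1],[0,0,0,0.001,0,0.387,1],[0,0,0,0.001,0,0.387,1],[0,0,0,0.001,0,0.387,1]]])

```text
clock: 21.77
tcp_pos: [0.5707, 0.3214, 0.0342]
orientation: [-0.148, 3.136, 0.002]
contact_force: [-0.8, -0.3, -0.9]
grip_width: 0.042
```

```bash
python3 - <<'E'
from h import *
move([.572,.3195,.033],1.666);print(r.get_obs()["contact_force"])
E
```

```text
pos [0.5707 0.3214 0.0342] yaw 1.665 turn [ 0.0004  0.0008 -0.0002] shift [-0.0027 -0.0051  0.003 ] q7 1.15 t 21.77 w 0.042
[-0.79272571 -0.3250541  -0.87656163]
```

>>> apply_moves(plan=[[[0,0,0,0,0,0.003,1],[0,0,0,0,0,0.003,1],[0,0,0,0,0,0.003,-1],[0,0,0,0,0,0.003,-1],[0,0,0,0,0,0.003,-1],[0,0,0,0,0,0.003,-1],[0,0,0,0,0,0.003,-1],[0,0,0,0,0,-0.08,-1],[0,0,0,0,0,-0.18,-1],[0,0,0,0,0,-0.28,-1],[0,0,0,0,0,-0.38,-1],[0,0,0,0,0,-0.4,-1]]])

```text
clock: 22.77
tcp_pos: [0.573, 0.3226, 0.2002]
orientation: [-0.147, 3.129, 0.009]
contact_force: [1.3, 0.3, 0.2]
grip_width: 0.0855
```

```bash
python3 - <<'E'
from h import *
move([.583,-.009,.195],1.68)
E
```

```text
pos [0.573  0.3226 0.2002] yaw 1.665 turn [ 0.0017  0.0031 -0.0048] shift [ 0.0532 -0.8277  0.0081] q7 1.13 t 22.77 w 0.0855
```

>>> apply_moves(plan=[[[0,0,-0.005,0.053,-0.828,0,-1],[0,0,-0.005,0.053,-0.828,0,-1],[0,0,-0.005,0.053,-0.828,0,-1],[0,0,-0.005,0.053,-0.828,0,-1],[0,0,-0.005,0.053,-0.828,0,-1],[0,0,-0.005,0.053,-0.828,0,-1],[0,0,-0.005,0.053,-0.828,0,-1],[0,0,-0.005,0.053,-0.828,0,-1],[0,0,-0.005,0.053,-0.828,0,-1],[0,0,-0.005,0.053,-0.828,0,-1],[0,0,-0.005,0.053,-0.828,0,-1],[0,0,-0.005,0.053,-0.828,0,-1]]])

```text
clock: 23.77
tcp_pos: [0.5799, -0.009, 0.1923]
orientation: [0.177, -3.136, -0.001]
contact_force: [-0.4, 1.0, 0.8]
grip_width: 0.0854
```

```bash
python3 - <<'E'
from h import *
move([.583,-.009,.0225],1.68)
E
```

```text
pos [ 0.5799 -0.009   0.1923] yaw 1.683 turn [ 0.0003 -0.      0.0011] shift [-0.0078 -0.0012  0.4246] q7 1.69 t 23.77 w 0.0854
```

>>> apply_moves(plan=[[[0,0,0,-0.008,-0.002,0.08,-1],[0,0,0,-0.008,-0.002,0.18,-1],[0,0,0,-0.008,-0.002,0.28,-1],[0,0,0,-0.008,-0.002,0.36,-1],[0,0,0,-0.008,-0.002,0.41,-1],[0,0,0,-0.008,-0.002,0.425,-1],[0,0,0,-0.008,-0.002,0.425,-1],[0,0,0,-0.008,-0.002,0.425,1],[0,0,0,-0.008,-0.002,0.425,1],[0,0,0,-0.008,-0.002,0.425,1],[0,0,0,-0.008,-0.002,0.425,1],[0,0,0,-0.008,-0.002,0.425,1]]])

```text
clock: 24.77
tcp_pos: [0.5838, -0.0112, 0.0235]
orientation: [-0.173, 3.135, 0.0]
contact_force: [-0.3, 0.9, 4.2]
grip_width: 0.0257
```

>>> apply_moves(plan=[[[0,0,0,0,0,0,1],[0,0,0,0,0,0,1],[0,0,0,0,0,-0.03,1],[0,0,0,0,0,-0.1,1],[0,0,0,0,0,-0.2,1],[0,0,0,0,0,-0.3,1],[0,0,0,0,0,-0.4,1],[0,0,0,0,0,-0.43,1],[0,0,0,0,0,-0.43,1]]])

```text
clock: 25.52
tcp_pos: [0.5857, -0.0115, 0.1998]
orientation: [-0.172, 3.128, 0.001]
contact_force: [0.4, -0.3, -0.2]
grip_width: 0.0247
```

```bash
python3 - <<'E'
from h import *
move([.505,.3135,.192],1.666)
E
```

```text
pos [ 0.5857 -0.0115  0.1998] yaw 1.681 turn [0.0001 0.0028 0.0046] shift [0.1117 0.8297 0.0186] q7 1.69 t 25.52 w 0.0247
```

>>> apply_moves(plan=[[[0,0,0.005,0.112,0.83,0,1],[0,0,0.005,0.112,0.83,0,1],[0,0,0.005,0.112,0.83,0,1],[0,0,0.005,0.112,0.83,0,1],[0,0,0.005,0.112,0.83,0,1],[0,0,0.005,0.112,0.83,0,1],[0,0,0.005,0.112,0.83,0,1],[0,0,0.005,0.112,0.83,0,1],[0,0,0.005,0.112,0.83,0,1],[0,0,0.005,0.112,0.83,0,1],[0,0,0.005,0.112,0.83,0,1],[0,0,0.005,0.112,0.83,0,1]]])

```text
clock: 26.52
tcp_pos: [0.5023, 0.3116, 0.1938]
orientation: [0.145, -3.137, 0.003]
contact_force: [0.6, 0.1, -1.3]
grip_width: 0.0246
```

```bash
python3 - <<'E'
from h import *
f=r.grab_frame("wrist");cv2.imwrite("pics/w10.png",f["pixels"])
move([.505,.314,.027],1.666)
E
```

```text
pos [0.5026 0.3115 0.1941] yaw 1.662 turn [-0.0004 -0.0002 -0.0012] shift [-0.0069  0.0063  0.4177] q7 1.05 t 26.57 w 0.0248
```

View pics/w10.png

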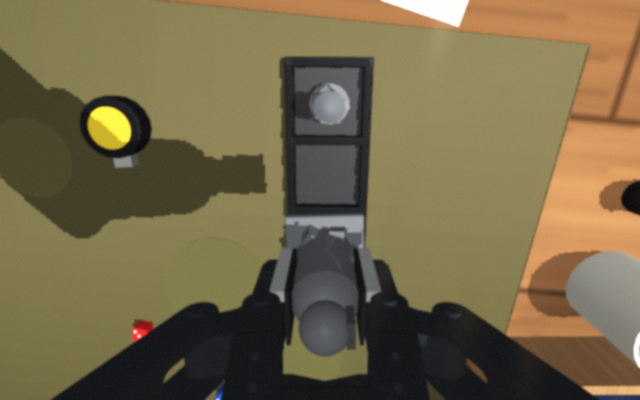

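```bash
python3 - <<'E'
from h import *
f=r.grab_frame("wrist");o=r.get_obs();u=np.array([np.cos(.096),np.sin(.096),0])
a,b=px2w(f,283,58,.016),px2w(f,372,58,.016);print("mid",(a+b)/2+.104*u)
P=[px2w(f,285,217,.18),px2w(f,364,216,.18)];print("plinth width",np.linalg.norm(P[1]-P[0]),"off",np.mean(P,0)+.019*u-o["tcp_pos"])
move([.505,.3125,.027])
E
```

```text
mid [0.50631311 0.3141373  0.016     ]
plinth width 0.03713472400593264 off [-0.0002769  -0.00018411 -0.01428276]
pos [0.5027 0.3117 0.1943] yaw 1.662 turn [-0.0003 -0.0001 -0.    ] shift [-0.0061  0.0019  0.4182] q7 1.05 t 26.62 w 0.0251
```

>>> apply_moves(plan=[[[0,0,0,-0.007,0.003,0.08,1],[0,0,0,-0.007,0.003,0.18,1],[0,0,0,-0.007,0.003,0.28,1],[0,0,0,-0.007,0.003,0.36,1],[0,0,0,-0.007,0.003,0.395,1],[0,0,0,-0.007,0.003,0.41,1],[0,0,0,-0.007,0.003,0.418,1],[0,0,0,-0.007,0.003,0.421,1],[0,0,0,-0.007,0.003,0.421,1],[0,0,0,-0.007,0.003,0.421,1]]])

```text
clock: 27.45
tcp_pos: [0.5059, 0.3156, 0.0275]
orientation: [-0.147, 3.136, 0.002]
contact_force: [-0.3, -0.1, -1.2]
grip_width: 0.0247
```

>>> apply_moves(plan=[[[0,0,0,0,0,0.001,1],[0,0,0,0,0,0.001,1],[0,0,0,0,0,0.001,-1],[0,0,0,0,0,0.001,-1],[0,0,0,0,0,0.001,-1],[0,0,0,0,0,0.001,-1],[0,0,0,0,0,0.001,-1],[0,0,0,0,0,-0.08,-1],[0,0,0,0,0,-0.18,-1],[0,0,0,0,0,-0.28,-1],[0,0,0,0,0,-0.38,-1],[0,0,0,0,0,-0.46,-1]]])

```text
clock: 28.45
tcp_pos: [0.5052, 0.3154, 0.2133]
orientation: [-0.148, 3.136, 0.002]
contact_force: [1.9, 0.3, -0.6]
grip_width: 0.0855
```

>>> apply_moves(plan=[[[0,0,0,0.3,0,-0.1,-1],[0,0,0,0.2,-0.4,-0.1,-1],[0,0,0,0.2,-0.4,-0.1,-1],[0,0,0,0.2,-0.4,-0.1,-1],[0,0,0,0.2,-0.4,-0.1,-1],[0,0,0,0.2,-0.4,-0.1,-1],[0,0,0,0.2,-0.4,-0.1,-1],[0,0,0,0.2,-0.4,-0.1,-1]]])

```text
clock: 29.12
tcp_pos: [0.4402, 0.1488, 0.2503]
orientation: [-0.148, 3.138, 0.001]
contact_force: [0.2, -0.2, 0.4]
grip_width: 0.0854
```

```bash
python3 - <<'E'
from h import *
print(np.round(r.get_obs()["qvel"],3))
f=r.grab_frame("side");g=r.grab_frame("top")
a=cv2.resize(g["pixels"][80:250,180:490],(620,340),interpolation=cv2.INTER_CUBIC)
b=cv2.resize(f["pixels"][100:385,110:440],(0,0),fx=.9,fy=.9)
c=np.zeros((600,620,3),np.uint8);c[:340]=a;c[340:340+b.shape[0],:b.shape[1]]=b[:260]
w=r.grab_frame("wrist")["pixels"];s=cv2.resize(w,None,fx=.5,fy=.5);c[345:545,300:620]=s
cv2.imwrite("pics/fin.png",c)
E
```

```text
[-0.018  0.024 -0.022 -0.014 -0.001 -0.     0.   ]
```

View pics/fin.png

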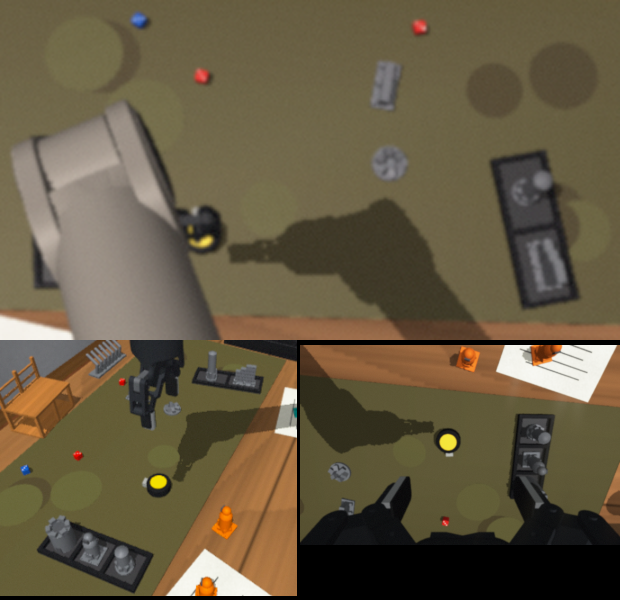

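```bash
python3 -c "
from bench import r
print(r.hand_in())"
```

```text
the job is handed in; nothing more can be done
None
```

Both kits are made up, and I handed the job in at about 29 s of robot time.

- **Two-pocket tray:** the tall spire stands in the far pocket. The high wall stands lengthwise in the near pocket.
- **Three-pocket tray:** the short spire is in the near pocket, the hooded statue in the middle and the round tower in the far pocket.

I filled the two-pocket tray first, then the three-pocket tray.

The last top and side pictures, plus the wrist view, show all five pieces upright in their own pockets. The gripper was open and clear of everything. The low wall, the bystanders, and the orange and turquoise statues were not moved.

- **Forces:** the highest reading I saw was about 5 N upward, while closing on the tower, and the statue showed a similar 4 N. Every other reading was under 2 N. I read forces only at the end of each move.
- **Calibration:** camera estimates of the same point differed by 3–5 mm between views, and by up to about 20 mm for the tower, which one early view only half showed. I measured the tower again from close by before gripping it. The pocket slack covered the rest.

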